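# Nip a sample jar in the bench caliper

## Robot

A 6-joint arm with a two-finger parallel gripper is mounted at the origin on the work surface. World frame = base frame: x ahead of the robot, y to its left, z up, the work surface at z = 0. Lengths are in m, angles in rad, forces in N, time in s.
With the tool pointing down it reaches from about 0.275 to 0.75 m from the base axis. Payload 10.2 kg.
Tool frame: the origin (TCP) lies at the very end of the fingers, on their centre line; the grasp point (between the pads) lies 19 mm behind it (env.grip_point_offset is the distance from the TCP to the grasp point, in m); z points along the fingers, y is the line along which they close (so a half turn about z gives the same grasp; the last joint's range is limited). The gripper opens to 88 mm and grips with 3 to 60 N. Pads are 18 mm wide; open, the fingers measure 123 mm over their backs; the gripper's body (75 mm by 187 mm) begins 45 mm behind the grasp point.
Start: joints at [1.07, 0.313, 1.498, -0, 1.331, -0.223], TCP at [0.144, 0.505, 0.239] pointing down, gripper open.
Joint ranges: [-2.94, 2.94], [-0.97, 2.17], [0.19, 2.56], [-1.23, 4.37], [0.02, 3.11], [-2.88, 2.88]. Speed limits (rad/s): [2.39, 2.39, 3.01, 3.14, 3.14, 3.14].

## Interface

Orientations are given as a unit quaternion [x, y, z, w].
In Python, from workcell import env, read_camera, job gives the robot as it stands. Calls block until the motion is done:
- env.goto(position, orientation): joint-space move of the TCP to a pose.
- env.move_linear(position, attitude=None, velocity=0.15): straight line of the TCP; attitude=None keeps the orientation; velocity is the mean speed in m/s.
- env.set_joints(angles): joint-space move.
- env.set_gripper(opening): finger opening in m; the grip force is fixed at half the most; returns when the fingers have stopped.
- env.pause(seconds).
- env.solve_ik(position, orientation): joint angles nearest the present ones, or None.
- read_camera(name): name is "side" or "top" or "wrist"; returns a dict with "img" (384x512x3 uint8, red, green, blue), "camera_matrix" (3x3 intrinsics, pixels), "k1" (the pictures are not rectified: a ray, as slopes to the right and down, at radius r is drawn at 1 + k1 r^2 times it, then the intrinsics apply), "origin" and "orientation" of the camera in the world; the wrist camera has in their place "hand_eye" (4x4, takes a point from camera to tool coordinates, whose origin is the TCP and whose axes are the flange's). Camera axes: x right, y up, looking along -z (the intrinsics and any distortion apply to the point x, -y, -z); pixel columns grow to the right and rows downward; lengths in m; the calibration is good to about 2 mm. A picture is of the moment at which its call begins: read the wrist's pose just before it. There is no depth.
A pose or a line that the arm cannot do raises env.IKError and nothing moves.
- job.sign_off(): hands the job in; it is judged then, once.
Readings, each from a call of its own:
- env.current_time(): time.
- env.current_joint_pos(): joint angles.
- env.current_dq(): joint speeds.
- env.current_joint_torque(): joint torques, N m.
- env.current_tool_pos(): TCP position.
- env.current_orientation(): TCP orientation.
- env.current_contact_force(): force on the tool from outside, world axes, zero at the start.
- env.current_torque(): the same for the moment, N m.
- env.current_width(): finger opening in m.
- env.current_gripper_force(): force on a finger pad.
Only numpy, scipy, OpenCV 4.12 (cv2) and the standard library are available. Lean on these libraries where they do the work, as an engineer would, in place of code of your own. Each camera call takes 0.05 s, during which the arm holds its last target. There are 200 camera calls.

## Task

Take the white sample jar with the blue cap and stand it upright on the black base plate of the bench caliper, between the two jaws. Then slide the moving jaw along the beam (the blue thumb grip on its slide is the place to hold it) until the jar is lightly nipped and touches both jaws, and let go; never press so hard that the moving jaw visibly tips out of square. Leave the other jars and the big bottle alone.

Things in the scene. Friction and masses are not known exactly. Their poses are not given: they have to be found in the camera images.
- blue_jar: The jar to be measured: white plastic, upright, body 50 mm in diameter and 72 mm tall, topped by a blue cap 43 mm in diameter and 18 mm tall (90 mm in all), about 0.16 kg. Origin at the centre of its underside, z up.
- orange_jar: Bystander: the same jar with an orange cap (50 mm diameter, 90 mm tall). Origin at the centre of its underside. Leave it alone.
- yellow_jar: Bystander: the same jar with a yellow cap (50 mm diameter, 90 mm tall). Origin at the centre of its underside. Leave it alone.
- reagent: Bystander: big white reagent bottle with a blue cap, 84 mm diameter, 190 mm tall. Origin at the centre of its underside. Leave it alone.
- gauge: Bench caliper, fixed. Black base plate: x -75 to +85 mm, y -150 to +150 mm, top at z = 12 mm. Steel beam along y at x = +50, 12 mm wide, top at z = 44. Both jaws reach from the beam towards -x, over the plate, to x = -47; they span z = 20 to 46 mm. Origin on the bench under the plate, z up. A jar stands well at x = -10 (60 mm from the beam), between the jaws.
- fixed_jaw: The fixed steel jaw, at the +y end of the gauge, 14 mm thick; its flat face looks to the gauge's -y at gauge y = +75 mm. Its body frame is the same as the gauge's: use fixed_face for the face.
- fixed_face (a point): Point on the fixed jaw's face, mid-height (gauge x = -10, y = +75, z = 33 mm). Its axes are the gauge's.
- moving_jaw: The moving steel jaw's arm, 14 mm thick, 82 mm long, carried by the slide. Its origin lies on the beam line at bench height, 12 mm behind its face; -x points along the arm, +y to the fixed jaw.
- moving_face (a point): Point on the moving jaw's face, mid-height, 60 mm from the beam line (opposite fixed_face). +y points out of the face to the fixed jaw.
- thumb_grip (a point): Grip point in the upright blue thumb grip on the slide: a block 16 mm thick along the beam (y), 36 mm across it (x), from z = 47 to 97 mm; the point is on its middle line at z = 80, 20 mm behind the plane of the moving jaw's face. Moves with the slide; axes as the gauge's. The slide block under it is 40 mm long, top at z = 48.
- slide (a joint): Travel of the slide along the beam in m: grows as the jaw closes towards the fixed jaw (gauge +y). The gap between the jaws is 0.140 m minus this value; the jaw meets a 50 mm jar that touches the fixed jaw at 0.090. Range 0 to 0.125. It drags with about 2.5 N and stays where it is left.
- jaw_tilt (a joint): Angle in rad by which the moving jaw's arm tips out of square on its slide about the upright axis: 0 is square, positive when the jar pushes its tip back. Sprung, 5 N m per rad: at 60 mm from the beam a 5 N press tips it 0.06 rad, 3.6 mm of travel past contact. More than 0.1 rad either way is visibly out of square.

How it is judged:
By the outcome, as a careful person would: the job done as asked, in the order asked, and still so for the second after the job is handed in, with the robot touching nothing.
It also fails if it takes over 58 s, if anything falls off the work surface, if the arm or the gripper's body presses on something with over 40 N, if the wrist force passes 120 N, or if a joint passes its speed limit or range.

## Working session

There is one attempt and no reset: what is moved stays moved. The work goes in short steps, each a Python script; the robot and the scene stay as the last script left them, time stands still between calls to the robot, and variables do not carry over. Pictures are saved under pics/ and viewed, at most 10 in all, crops included, and the job is handed in when it is done.

```bash
mkdir -p pics; ls
python3 - <<'E'
from workcell import env, read_camera, job
import cv2, numpy as np
ims=[]
for n in ("top","side"):
    c=read_camera(n); cv2.imwrite(f"pics/{n}0.png",c["img"][...,::-1])
    print(n,c["camera_matrix"].tolist(),c["k1"],c["origin"],c["orientation"])
c=read_camera("wrist"); print(c["camera_matrix"].tolist(),c["k1"],c["hand_eye"])
print(env.current_orientation(), env.current_time(), env.grip_point_offset)
E
```

```text
pics
top [[450.02666011548877, 0.0, 253.05116431303526], [0.0, 450.02666011548877, 199.19341554600538], [0.0, 0.0, 1.0]] -0.17492756929918266 [ 0.38195922 -0.10817282  1.48220767] [ 0.03828329 -0.02818324 -0.70008119  0.71247907]
side [[382.25549356076027, 0.0, 255.63914130840064], [0.0, 382.25549356076027, 191.91485525697084], [0.0, 0.0, 1.0]] -0.08696393698296968 [0.38143043 0.47062275 0.77612025] [-0.04368933  0.34211612  0.92883694 -0.13531353]
[[327.69919298087365, 0.0, 250.863677713669], [0.0, 327.69919298087365, 190.08530038688465], [0.0, 0.0, 1.0]] -0.09264597679506517 [[ 3.51205522e-05  9.60453202e-01  2.78441460e-01  7.01122798e-02]
 [ 9.99998991e-01  3.61670701e-04 -1.37367582e-03  3.84585545e-04]
 [-1.42005546e-03  2.78441227e-01 -9.60452220e-01 -1.45996145e-01]
 [ 0.00000000e+00  0.00000000e+00  0.00000000e+00  1.00000000e+00]]
[ 1.38469746e-01  9.90366566e-01 -4.12953807e-04 -1.54014508e-04] 0.15 0.0187
```

View pics/top0.png

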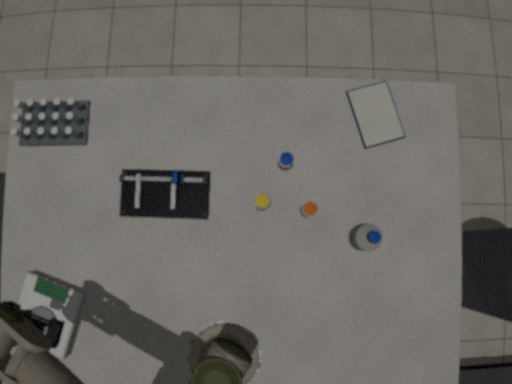

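View pics/side0.png

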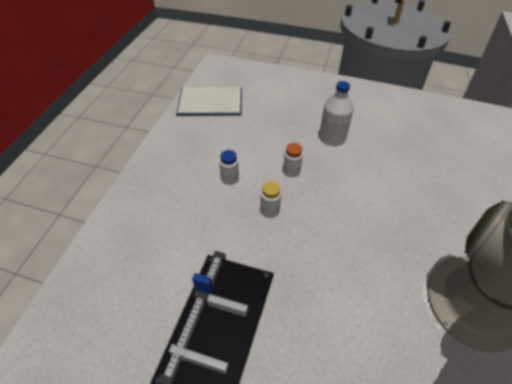

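The top view shows the gauge (plate about cols 120–210, rows 170–218) with its beam on the far (+x) side. The fixed jaw is near col 137, the moving jaw near col 173 and the blue thumb grip at (176,178). The blue-capped jar is at (287,159), yellow at (262,201), orange at (310,209) and the big bottle at (370,237). The side view agrees with this layout.

```bash
cat > h.py <<'E'
from workcell import env, read_camera, job
import cv2, numpy as np
from scipy.spatial.transform import Rotation as R
def pose(c, tp=None, tq=None):
    if "hand_eye" in c:
        H=np.array(c["hand_eye"]); r=R.from_quat(tq)
        return r.apply(H[:3,3])+tp, r.as_matrix()@H[:3,:3]
    return np.array(c["origin"]), R.from_quat(c["orientation"]).as_matrix()
def shot(n):
    tp,tq=np.array(env.current_tool_pos()),env.current_orientation()
    c=read_camera(n); c["o"],c["R"]=pose(c,tp,tq); return c
def cast(c,px,z):
    u=cv2.undistortPoints(np.array(px,float).reshape(-1,1,2),c["camera_matrix"],np.array([c["k1"],0,0,0.]))[:,0]
    d=np.c_[u[:,0],-u[:,1],-np.ones(len(u))]@c["R"].T
    return c["o"]+d*((z-c["o"][2])/d[:,2])[:,None]
def blobs(img,lo,hi,amin=20):
    m=cv2.inRange(cv2.cvtColor(img,cv2.COLOR_RGB2HSV),lo,hi)
    return [k for k in sorted(cv2.findContours(m,cv2.RETR_EXTERNAL,cv2.CHAIN_APPROX_NONE)[0],key=cv2.contourArea)[::-1] if cv2.contourArea(k)>=amin]
BLUE=((105,120,50),(130,255,255))
def down(yaw):  # tool z down, tool y axis along world direction yaw
    y=np.array([np.cos(yaw),np.sin(yaw),0]); z=np.array([0,0,-1.]); return R.from_matrix(np.c_[np.cross(y,z),y,z]).as_quat()
E
python3 - <<'E'
from h import *
c=shot("top")
for k in blobs(c["img"],*BLUE): 
    m=cv2.moments(k); p=[m["m10"]/m["m00"],m["m01"]/m["m00"]]; print("blue",cv2.contourArea(k),p,cast(c,p,.09)[0])
for k in blobs(c["img"],(0,0,0),(180,255,40),1000):
    b=cv2.boxPoints(cv2.minAreaRect(k)); print("dark",b.tolist(),cast(c,b,.012)[:,:2].tolist())
for n,lo,hi in (("yel",(18,120,80),(32,255,255)),("or",(3,140,80),(14,255,255))):
    for k in blobs(c["img"],lo,hi)[:2]: print(n,cast(c,k.reshape(-1,2).mean(0),.09)[0])
print(R.from_quat(env.current_orientation()).as_matrix().round(2))
E
```

```text
blue 97.0 [373.66494845360825, 236.59278350515464] [ 0.40240878 -0.46501982  0.09      ]
blue 90.0 [286.0, 158.38888888888889] [ 0.64346988 -0.18814662  0.09      ]
blue 49.0 [174.77891156462584, 176.81632653061226] [0.57966674 0.16061248 0.09      ]
dark [[463.0, 229.0], [511.0, 229.0], [511.0, 320.0], [463.0, 320.0]] [[0.4311960799196904, -0.7978531196750901], [0.43183406215393494, -0.9815247592870538], [0.11626839710683035, -0.9848327563757343], [0.12388844421950201, -0.8001916634855792]]
dark [[120.59550476074219, 214.75282287597656], [121.92393493652344, 169.5860137939453], [208.49610900878906, 172.1322479248047], [207.1676788330078, 217.29905700683594]] [[0.4608126859000143, 0.35515690013449486], [0.613172796796722, 0.3578544508124081], [0.607971552686854, 0.06334767376453826], [0.4582347553325766, 0.06355384532055527]]
dark [[-9.160903930664062, 326.7106018066406], [1.7649383544921875, 298.4319763183594], [64.80853271484375, 322.7897033691406], [53.8826904296875, 351.0683288574219]] [[0.053154192206101014, 0.830586912310206], [0.15758788103812002, 0.7851758200799749], [0.09056292219134682, 0.5420736980753919], [-0.010075091179321316, 0.5824095567921612]]
yel [ 0.50965378 -0.11347819  0.09      ]
or [ 0.48841837 -0.26432065  0.09      ]
[[-0.96  0.27 -0.  ]
 [ 0.27  0.96 -0.  ]
 [ 0.   -0.   -1.  ]]
```

Run:
```python
from h import *
q=down(np.pi/2-.013)
env.goto([.643,-.188,.20],q)
c=shot("wrist"); cv2.imwrite("pics/w1.png",c["img"][...,::-1])
for k in blobs(c["img"],*BLUE,200):
    (x,y),r=cv2.minEnclosingCircle(k); print(x,y,r,cast(c,[x,y],.09)[0], "ptp",np.ptp(cast(c,k.reshape(-1,2),.09),0))
print(env.current_joint_pos(),env.current_time(),env.current_contact_force())
```

```text
247.30328369140625 185.8114776611328 25.564470291137695 [ 0.64389574 -0.18978314  0.09      ] ptp [0.04218962 0.03996275 0.        ]
[-4.57870555e-01  6.69395789e-01  1.05007937e+00  8.38622609e-05
  1.42191392e+00 -2.01667423e+00] 3.25 [-0.61921641 -0.47056307 -0.20256024]
```

View pics/w1.png

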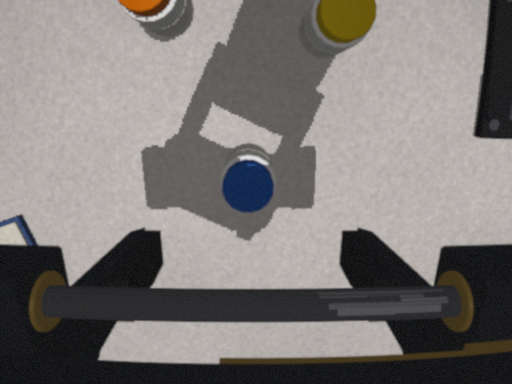

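The wrist view shows the blue cap centred at (247,186), midway between the fingers. The neighbours are well clear. I'll grasp it now and carry it over the gauge.

Run:
```python
from h import *
q=down(np.pi/2-.013)
env.move_linear([.6437,-.1895,.200],q)
env.move_linear([.6437,-.1895,.042],velocity=.12)
env.set_gripper(.03); print("w",env.current_width(),env.current_gripper_force())
env.move_linear([.6437,-.1895,.20],velocity=.12)
env.goto([.52,.245,.20],q)
c=shot("wrist"); cv2.imwrite("pics/w2.png",c["img"][...,::-1])
for k in blobs(c["img"],*BLUE,100):
    (x,y),r=cv2.minEnclosingCircle(k); print(x,y,r,cast(c,[x,y],.097)[0])
print(env.current_width(),env.current_time(),env.current_contact_force())
```

```text
w 0.04953614313600608 29.99997502192855
250.01364135742188 286.0 55.02281951904297 [0.60986934 0.24248764 0.097     ]
251.5 323.0 52.509620666503906 [0.64912268 0.24325364 0.097     ]
157.5 240.0 25.303260803222656 [0.5650967  0.16580971 0.097     ]
0.04939960730356638 8.8083 [-0.05512134 -0.28950883 -2.16149701]
```

View pics/w2.png

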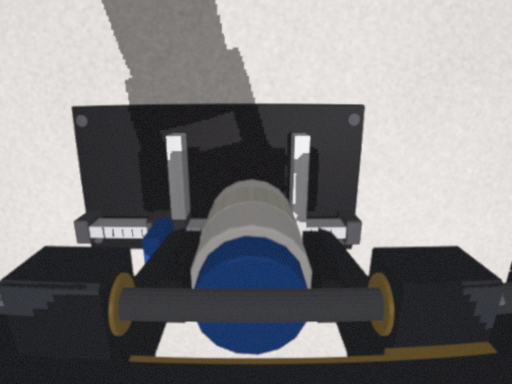

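The jar is held upright. The moving jaw's top inner edge runs from about (186,135) and the fixed jaw's from about (292,135). The plate's near corners are at (73,107) and (364,106), and the beam is near row 228.

Run:
```python
from h import *
c=shot("wrist")
print(cast(c,[[186,135],[188,212],[292,135],[290,190]],.046).round(4))
print(cast(c,[[73,107],[364,106]],.012).round(4))
```

```text
[[0.4843 0.1857 0.046 ]
 [0.559  0.1826 0.046 ]
 [0.4858 0.2825 0.046 ]
 [0.5381 0.2816 0.046 ]]
[[0.4564 0.0637 0.012 ]
 [0.4612 0.359  0.012 ]]
```

Run:
```python
from h import *
q=down(np.pi/2-.016)
env.move_linear([.524,.245,.20],q)
env.move_linear([.524,.245,.066],velocity=.12)
z=.066
while z>.0525:
    z-=.0015; env.move_linear([.524,.245,z],velocity=.03); f=env.current_contact_force()[2]
    if z<.06: print(round(z,4),f.round(2))
    if f>0: break
env.set_gripper(.07); print(env.current_contact_force())
env.move_linear([.524,.245,.20],velocity=.15)
# move back towards the -y side to see all
env.goto([.56,.20,.22],q)
c=shot("wrist"); cv2.imwrite("pics/w3.png",c["img"][...,::-1])
for k in blobs(c["img"],*BLUE,100):
    (x,y),r=cv2.minEnclosingCircle(k); print(x,y,r,cast(c,[x,y],.1)[0])
print(env.current_time())
```

```text
0.0585 -0.93
0.057 -1.71
0.0555 -1.11
0.054 -1.13
0.0525 12.72
[-0.33602987 -0.63076326  0.02975302]
306.6006774902344 140.7147674560547 26.737930297851562 [0.52622707 0.24537029 0.1       ]
207.0 197.5 25.773147583007812 [0.57300353 0.1620174  0.1       ]
14.65
```

View pics/w3.png

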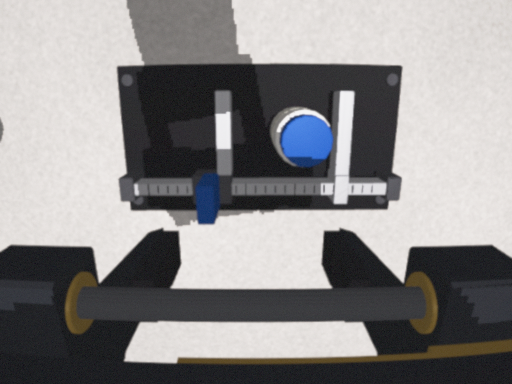

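The jar stands upright between the jaws, with its cap at (306,141). The thumb grip is at (207,197), about (0.583, 0.163) in world coordinates. I'll grip it and slide it with force feedback.

```bash
cat > f.py <<'E'
from h import *
yaw=-.016; q=down(np.pi/2+yaw); u=np.array([-np.sin(yaw),np.cos(yaw),0])
def fy(n=6):
    v=[]
    for _ in range(n): v.append(env.current_contact_force()); env.pause(.02)
    return np.mean(v,0)@u
E
python3 - <<'E'
from f import *
env.set_gripper(.06)
env.goto([.583,.163,.16],q)
env.move_linear([.583,.163,.061],velocity=.12); print(env.current_contact_force())
env.set_gripper(.01); print("w",env.current_width(),env.current_gripper_force(),fy())
p=np.array(env.current_tool_pos()); print(p)
for d in (.01,.02,.03,.037):
    env.move_linear(p+u*d,velocity=.04); print(d,fy().round(2))
c=shot("wrist"); cv2.imwrite("pics/w4.png",c["img"][...,::-1])
print(env.current_time())
E
```

```text
[-0.30998485 -0.22885662  0.10483336]
w 0.01592190669168395 29.99882605858147 -2.387247250804076
[0.58303553 0.1628508  0.06105954]
0.01 2.56
0.02 2.58
0.03 2.99
0.037 2.18
19.1917
```

View pics/w4.png

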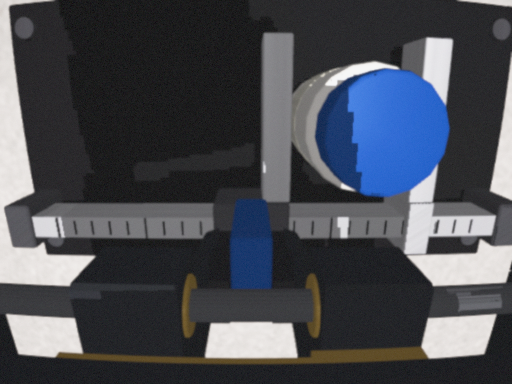

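The moving jaw (cols 262–293) is just meeting the jar. A gap remains between the jar and the fixed jaw (cols 403–450). I'll creep forward and watch the force.

Run:
```python
from f import *
p=np.array([.58303553,.1628508,.06105954])
d=.037
while d<.0525:
    d+=.001; env.move_linear(p+u*d,velocity=.02); f=fy(4); print(round(d,4),f.round(2))
    if f<0.6: break
c=shot("wrist"); cv2.imwrite("pics/w5.png",c["img"][...,::-1])
print(env.current_time(),env.current_width())
```

```text
0.038 -1.62
19.5583 0.01617757198593453
```

View pics/w5.png

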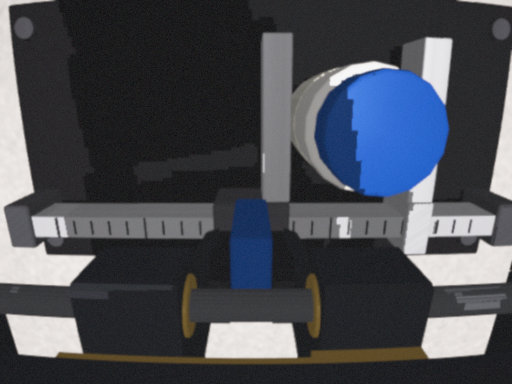

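The picture is nearly unchanged. At creep speed the drag simply reads negative (about −2.5 N), so the baseline is different. I'll continue with a lower threshold.

Run:
```python
from f import *
p=np.array([.58303553,.1628508,.06105954])
d=.038
while d<.0525:
    d+=.001; env.move_linear(p+u*d,velocity=.02); f=fy(4); y=(np.array(env.current_tool_pos())-p)@u; print(round(d,4),y.round(5),f.round(2))
    if f<-4.3: break
c=shot("wrist"); cv2.imwrite("pics/w6.png",c["img"][...,::-1])
print(env.current_time(),env.current_width())
```

```text
0.039 0.03882 -3.2
0.04 0.03997 -2.68
0.041 0.04102 -2.36
0.042 0.04204 -2.37
0.043 0.04302 -2.11
0.044 0.04402 -2.51
0.045 0.04504 -2.14
0.046 0.04607 -2.2
0.047 0.04703 -2.44
0.048 0.04802 -1.92
0.049 0.04903 -2.12
0.05 0.05004 -2.51
0.051 0.05102 -2.34
0.052 0.05185 -3.14
0.053 0.05263 -4.69
24.3583 0.015505772950542819
```

View pics/w6.png

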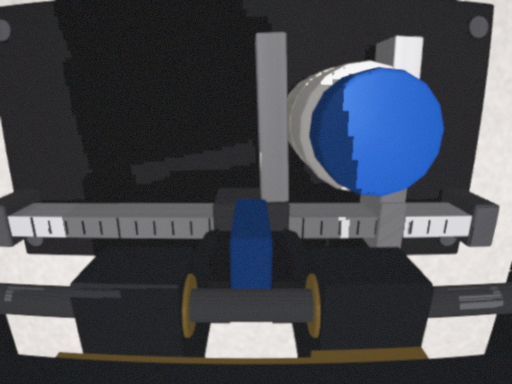

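The force rose at 0.052–0.053 to about 2.3 N over the drag, and the jaw tip moved back only about 4 px. The jar is lightly nipped, so I'll let go and check.

Run:
```python
from f import *
env.set_gripper(.05)
t=np.array(env.current_tool_pos())
env.move_linear(t+[0,0,.13],velocity=.12)
env.goto([.55,.235,.20],q); env.pause(.2)
c=shot("wrist"); cv2.imwrite("pics/w7.png",c["img"][...,::-1]); print(env.current_time())
```

```text
26.7833
```

View pics/w7.png

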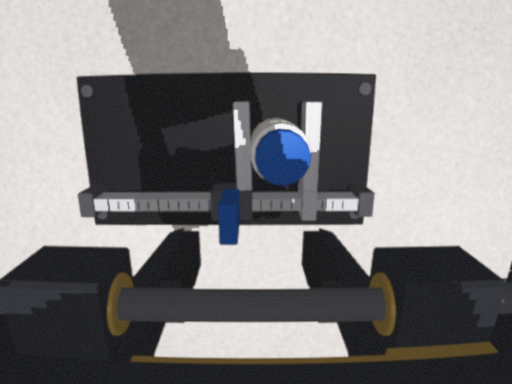

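The jar stands upright between the jaws. The moving jaw's inner edge is at col 250 and the fixed jaw's at col 302, and the moving jaw looks square. I'll check the gap numerically and then sign off.

Run:
```python
from f import *
c=shot("wrist"); g=cv2.cvtColor(c["img"],cv2.COLOR_RGB2GRAY).astype(int)
for r in (106,112,118): print(r,g[r,228:256].tolist(),g[r,294:324].tolist())
a=cast(c,[[250,112],[302.5,112],[251,180],[301,180]],.046); print(a.round(4), ((a[1]-a[0])@u).round(4),((a[3]-a[2])@u).round(4))
```

```text
106 [34, 29, 30, 33, 55, 93, 123, 130, 129, 128, 127, 127, 129, 127, 128, 128, 126, 129, 129, 126, 110, 78, 43, 28, 23, 30, 33, 31] [54, 51, 51, 35, 27, 35, 31, 55, 85, 93, 97, 126, 202, 241, 244, 243, 242, 242, 242, 242, 243, 243, 243, 243, 243, 241, 234, 193, 107, 58]
112 [37, 39, 45, 49, 68, 145, 221, 240, 239, 214, 153, 131, 124, 126, 127, 128, 125, 127, 130, 125, 116, 90, 48, 28, 26, 28, 34, 30] [52, 55, 52, 35, 30, 26, 34, 58, 83, 94, 98, 141, 217, 242, 243, 243, 242, 241, 242, 242, 243, 243, 243, 242, 242, 240, 223, 147, 73, 56]
118 [52, 54, 52, 49, 52, 121, 213, 239, 238, 214, 152, 129, 129, 128, 126, 125, 123, 125, 126, 128, 119, 87, 50, 30, 32, 31, 28, 25] [54, 54, 49, 40, 31, 32, 42, 59, 88, 93, 100, 151, 226, 242, 242, 242, 241, 241, 241, 242, 242, 242, 242, 242, 240, 237, 214, 125, 61, 55]
[[0.4944 0.2351 0.046 ]
 [0.4951 0.2821 0.046 ]
 [0.5573 0.2349 0.046 ]
 [0.558  0.2822 0.046 ]] 0.0471 0.0473
```

```bash
python3 -c "
from workcell import env,job
print(job.sign_off())"
```

```text
the job is handed in; nothing more can be done
None
```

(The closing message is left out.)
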